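# Set the stabiliser leg of the roller stand

## Task

Put the loose wooden sole board under the raised foot of the roller stand's stabiliser leg, its dark wear print centred under the leg. Then wind the crank clockwise until the foot bears firmly on the board: stop when the crank knob takes about 5 N more push than it took running free, and never force it to twice that extra. Let go and leave it standing so, with the other things on the bench left where they are.

Things in the scene. Friction and masses are not known exactly. Their poses are not given: they have to be found in the camera images.
- stand: Grey steel stock roller stand fixed to the bench. Origin: the point of the bench (z = 0) straight under the axis of its stabiliser leg, the near (-x) part; z up. Its x axis points from the leg to the rest of the stand: base rails start 80 mm behind the axis, 145 mm to either side; a cross rail and a roller (top at 169 mm) lie 130 to 172 mm behind it.
- mast (a point): Lower end of the leg's mast, on the leg axis, 110 mm above the bench. Mast 50 mm square, gearbox top at 197 mm. Below it hangs the foot: an 80 mm square steel plate, rubber sole, square to the stand, only moving up and down. Its underside starts 42 to 75 mm above the bench; this height differs each time and is not reported. Sole and board together give about 0.02 to 0.03 mm per N.
- crank (a joint): Crank on the gearbox, about the leg axis. Radians, growing clockwise seen from above; 0: arm along the stand's -x. Each radian lowers the foot 4.5 mm. Starts between 0 and 4, winds to 22. Free running drags 7 to 8 N at the knob. Self-locking: it stays where left, so the load shows only in the push that keeps it turning, not at rest. Each 10 N on the foot adds 0.7 N at the knob.
- knob (a point): Middle of the crank's upright wooden knob: 27 mm diameter, 48 mm tall, spinning freely on its own pin, 65 mm from the leg axis. The point is 235 mm above the bench, 22 mm below the knob's top and 26 mm above its foot on the crank arm. It goes round with the crank.
- board: Loose sole board of bare light wood, 230 x 90 x 25 mm, about 0.3 to 0.65 kg, lying flat on the bench. Origin: centre of its underside; x along its length, from the cleat end to the end with the wear print; z up.
- cleat (a point): The upright wooden cleat to hold the board by, on the board's middle line 85 mm from its centre towards -x: 50 mm long along the board's x, 24 mm across (pinch it across, along the board's y), rising 50 mm from the board's upper face to 75 mm above the bench. The point is 58 mm above the bench, 17 mm below the cleat's top.
- spot (a point): Centre of the dark square wear print (82 mm) on the board's upper face, 65 mm from its centre towards +x (150 mm from the cleat), 25 mm above the bench. The foot must come down here.
- offcut: Bystander: plank offcut 130 x 70 x 38 mm lying flat. Origin: centre of its underside.
- jar: Bystander: grey closed jar, 66 mm diameter, 90 mm tall. Origin: centre of its underside.
- hammer: Bystander: hammer lying flat, about 260 mm long, handle to its -x. Origin: on the bench under its middle.
Things that resemble listed ones, but are neither listed nor needed, are in the scene too. Of the things shaped like the board, the wood one is meant.

How it is judged:
By the outcome, as a careful person would: the job done as asked, in the order asked, and still so for the second after the job is handed in, with the robot touching nothing.
It also fails if it takes over 67 s, if anything falls off the work surface, if the arm or the gripper's body presses on something with over 40 N, if the wrist force passes 120 N, or if a joint passes its speed limit or range.

## Robot

A 6-joint arm with a two-finger parallel gripper is mounted at the origin on the work surface. World frame = base frame: x ahead of the robot, y to its left, z up, the work surface at z = 0. Lengths are in m, angles in rad, forces in N, time in s.
With the tool pointing down it reaches from about 0.25 to 0.725 m from the base axis. Payload 4 kg.
Tool frame: the origin (TCP) lies on the centre line of the jaws, within the pads' length; the fingertips stand 22 mm ahead of it and the grasp point (between the pads) lies 3 mm ahead of it; z points along the fingers, y is the line along which they close (so a half turn about z gives the same grasp; the last joint's range is limited). The gripper opens to 85 mm and grips with 20 to 120 N. Pads are 22 mm wide; open, the fingers measure 114 mm over their backs; the gripper's body (76 mm by 85 mm) begins 54 mm behind the grasp point. The pads swing forward as they close: fully open they stand 13 mm farther back than shut.
Start: joints at [-1.27, 0.241, 0.005, 1.335, 0, 1.571], TCP at [0.148, -0.478, 0.219] pointing down, gripper open.
Joint ranges: [-2.72, 2.72], [-1.05, 1.87], [-1.09, 1.28], [-1.99, 2.15], [-1.42, 1.44], [-3.14, 3.14]. Speed limits (rad/s): [2.79, 2.79, 3.14, 3.14, 3.14, 3.14].

## Interface

Orientations are given as a unit quaternion [w, x, y, z].
In Python, from cell import get_obs, camera, get_calibration, hand_in gives the robot as it stands.
- The arm moves only by the shell command python3 -m handwheel 'ROWS' [FORCE]. ROWS is a JSON list that holds a single list of rows (three levels of brackets), with 1 to 20 rows, each of 5 numbers: the opening from 0.0 (shut) to 1.0 (fully open), then dx, dy, dz in m, then a turn about the tool's z in rad; each row is the pose to reach, as a shift and turn from the pose commanded when the command began, along the tool's axes at that moment; what a row does not reach only later rows make up. A row lasts 1/8 s, in which the tool goes at most 0.0625 m and 0.188 rad, less where a joint would pass 70% of its speed; a pose out of reach is approached as far as the arm can. The fingers move at their own pace and stop on an object; FORCE is the grip in N (left out, the last holds). Time passes only in rows, so rows that do not move let the fingers close. It prints the time, the measured TCP pose, the force, the opening and the grip force at its end. Input that does not fit is refused with a message, and nothing moves.
- get_obs(): the state, without advancing time (a new reading comes with each control period).
- camera(name): name is "scene" or "side" or "wrist"; returns the picture (420x560x3 uint8, blue, green, red); there is no depth.
- get_calibration(name): a dict with "K" (3x3 intrinsics, pixels), "R" (3x3) and "t" (3): a world point X has camera coordinates R X + t. Camera axes: x right, y down, z forward; pixel columns grow to the right and rows downward; lengths in m; the calibration is good to about 2 mm. A picture is of the moment at which its call begins: read the wrist's pose just before it. get_calibration takes no time and is no camera call; for the wrist camera it gives the pose at the moment of the call.
- hand_in(): hands the job in; it is judged then, once.
The state is a dict: "time": time; "qpos": joint angles; "joint_vel": joint speeds; "tau": joint torques, N m; "ee_pos": TCP position; "orientation": TCP orientation; "contact_force": force on the tool from outside, world axes, zero at the start; "ft_torque": the same for the moment, N m; "opening": opening from 0.0 (shut) to 1.0 (fully open); "gripper_force": force on a finger pad.
Only numpy, scipy, OpenCV 4.12 (cv2) and the standard library are available. Lean on these libraries where they do the work, as an engineer would, in place of code of your own. Each camera call takes 0.05 s, during which the arm holds its last target. There are 200 camera calls.

## Working session

There is one attempt and no reset: what is moved stays moved. The work goes in short steps, Python scripts to look and compute and a shell command to move; the robot and the scene stay as the last step left them, time stands still between calls to the robot, and variables do not carry over. Pictures are saved under pics/ and viewed, at most 10 in all, crops included, and the job is handed in when it is done.

```bash
mkdir -p pics; ls; python3 - <<'E'
from cell import *
import cv2,numpy as np
o=get_obs(); print(o)
a=camera("scene");b=camera("side")
cv2.imwrite("pics/scene.png",a);cv2.imwrite("pics/side.png",b)
for n in("scene","side","wrist"):
    c=get_calibration(n);print(n,c)
E
```

```text
pics
{'time': 0.0, 'qpos': array([-1.27001847e+00,  2.41414686e-01,  3.74181548e-03,  1.33519228e+00,
        5.61314761e-05,  1.57080647e+00]), 'joint_vel': array([-0.00099103,  0.00030589, -0.00047927,  0.00052973,  0.0007924 ,
       -0.00157343]), 'tau': array([-5.00317547e-04, -3.72315037e+01,  2.52409065e+01,  1.68270251e-02,
       -6.93158358e-05,  1.19213405e-05]), 'ee_pos': array([ 0.14795733, -0.47693155,  0.21851884]), 'orientation': array([-1.02693856e-03,  9.88713117e-01,  1.49817560e-01, -1.27234321e-04]), 'contact_force': array([0.29167366, 1.28917927, 0.50897514]), 'ft_torque': array([ 0.00043013, -0.02133302,  0.01695182]), 'gripper_force': 0.0, 'opening': 1.0007030567270367}
scene {'K': array([[507.95956959,   0.        , 280.60792233],
       [  0.        , 507.95956959, 210.84463669],
       [  0.        ,   0.        ,   1.        ]]), 'R': array([[-0.82835023,  0.5600305 ,  0.01420349],
       [ 0.47185377,  0.71114471, -0.52117868],
       [-0.3019767 , -0.42501651, -0.85332939]]), 't': array([ 0.36388269, -0.1038254 ,  1.57189302])}
side {'K': array([[414.77643482,   0.        , 276.92916174],
       [  0.        , 414.77643482, 208.39772179],
       [  0.        ,   0.        ,   1.        ]]), 'R': array([[-0.90701151, -0.42109639,  0.00281823],
       [-0.21745402,  0.46262832, -0.85947006],
       [ 0.36061595, -0.78016208, -0.51117831]]), 't': array([0.38773246, 0.21649944, 1.08482421])}
wrist {'K': array([[322.67209802,   0.        , 277.55683257],
       [  0.        , 322.67209802, 203.99701278],
       [  0.        ,   0.        ,   1.        ]]), 'R': array([[ 0.29545223, -0.95535577, -0.00182302],
       [-0.92097262, -0.28532524,  0.265328  ],
       [-0.25400279, -0.0767128 , -0.96415649]]), 't': array([-0.49918594, -0.03348975,  0.37761253])}
```

View pics/scene.png

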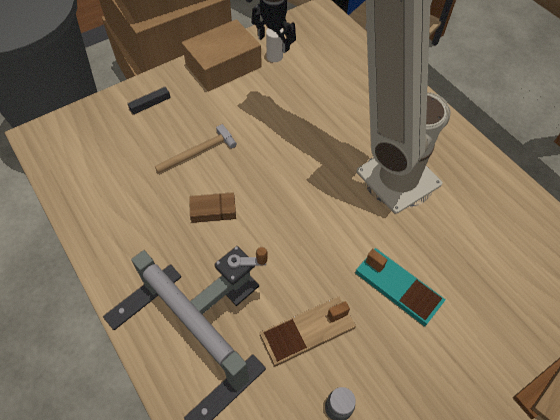

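View pics/side.png

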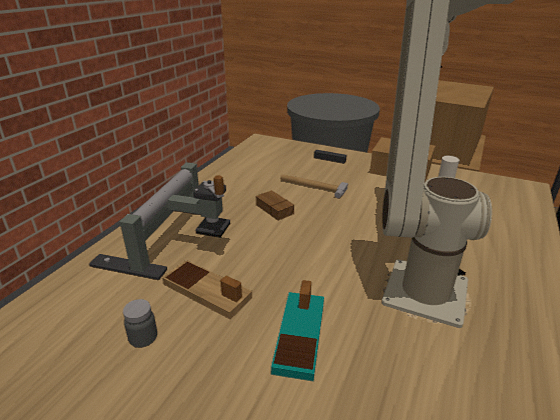

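The scene view shows the wood board (print ~(285,338), cleat ~(339,308)), the stand's leg (gearbox ~(236,260), knob (262,255)) and a teal decoy. The side view shows the same print at (188,275), the cleat top at (232,282) and the knob at (219,184).

```bash
cat > h.py <<'E'
from cell import *
import cv2,numpy as np
def ray(c,p):
    K,R,t=c["K"],c["R"],c["t"]; d=R.T@np.linalg.solve(K,[p[0],p[1],1]); return -R.T@t,d
def plane(c,p,z):
    o,d=ray(c,p); return o+d*(z-o[2])/d[2]
def tri(c1,p1,c2,p2):
    A=[];b=[]
    for c,p in((c1,p1),(c2,p2)):
        o,d=ray(c,p);d=d/np.linalg.norm(d);M=np.eye(3)-np.outer(d,d);A.append(M);b.append(M@o)
    x=np.linalg.lstsq(np.vstack(A),np.hstack(b),rcond=None)[0]; return x
def proj(c,X):
    q=c["K"]@(c["R"]@np.asarray(X)+c["t"]);return q[:2]/q[2]
E
python3 - <<'E'
from h import *
np.set_printoptions(precision=4,suppress=True)
s,d=get_calibration("scene"),get_calibration("side")
for n,a,b in(("print",(285,338),(188,275)),("cleattop",(337,306),(232,282)),("knobtop",(261,250),(219,178)),("rollerpost1",(142,257),(190,168)),("post2",(233,362),(135,222)),("offcut",(213,203),(275,203)),("jar",(341,397),(138,310))):
    print(n,tri(s,a,d,b))
# crops
a=cv2.imread("pics/scene.png")[220:400,90:370];b=cv2.imread("pics/side.png")[140:320,80:270]
cv2.imwrite("pics/c1.png",cv2.resize(a,None,fx=2.8,fy=2.8,interpolation=2))
cv2.imwrite("pics/c2.png",cv2.resize(b,None,fx=3,fy=3,interpolation=2))
E
```

```text
print [0.5812 0.229  0.0225]
cleattop [0.4342 0.2448 0.0647]
knobtop [0.5558 0.0864 0.2508]
rollerpost1 [ 0.7857 -0.0975  0.157 ]
post2 [0.7295 0.2381 0.1524]
offcut [ 0.5323 -0.2163  0.0248]
jar [0.5642 0.4275 0.0804]
```

View pics/c1.png

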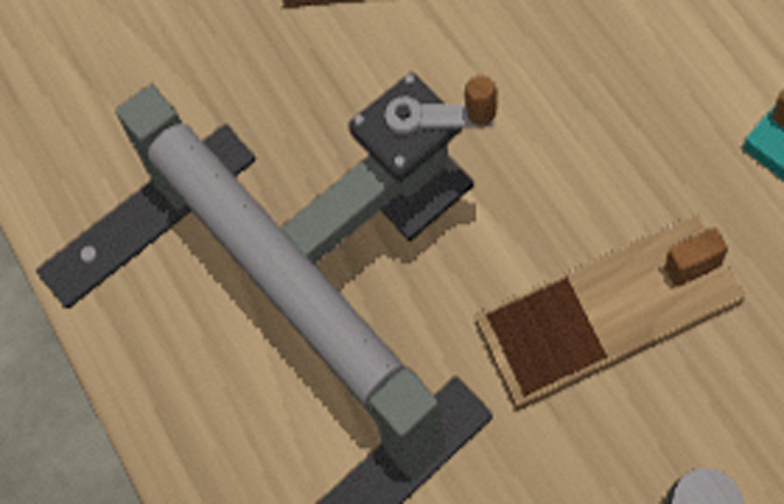

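View pics/c2.png

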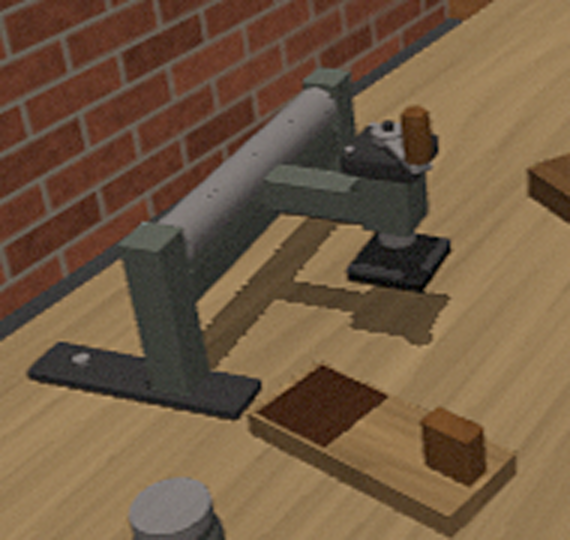

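The crops show the gearbox plate with its hub at scene px (234,260) and side px (209,182). The foot hangs below it, and the print and cleat are clear in both views. Next I'll get a closer wrist view.

```bash
cat >> h.py <<'E'
from scipy.spatial.transform import Rotation as Ro
np.set_printoptions(precision=4,suppress=True)
def rot(o): return Ro.from_quat(np.roll(o["orientation"],-1)).as_matrix()
def shift(X):
    o=get_obs(); return rot(o).T@(np.asarray(X)-o["ee_pos"])
E
python3 - <<'E'
from h import *
o=get_obs();R=rot(o);print(R)
c=get_calibration("wrist");p=-c["R"].T@c["t"];print("cam",p,"in tool",R.T@(p-o["ee_pos"]),R.T@c["R"].T)
print(shift([.42,.13,.40]))
s,d=get_calibration("scene"),get_calibration("side")
print("hub",tri(s,(233.9,260.4),d,(209.3,182.3)))
P1=tri(s,(90+150/2.8,220+110/2.8),d,(80+327/3,140+77/3));P2=tri(s,(90+402/2.8,220+403/2.8),d,(80+153/3,140+240/3));print(P1,P2)
E
```

```text
[[ 0.9551  0.2963 -0.0006]
 [ 0.2963 -0.9551  0.0018]
 [ 0.     -0.0019 -1.    ]]
cam [ 0.2126 -0.4575  0.3721] in tool [ 0.0675  0.0002 -0.1535] [[-0.0009 -0.9642 -0.2653]
 [ 1.     -0.0009 -0.0002]
 [-0.0001 -0.2653  0.9642]]
[ 0.4397 -0.4995 -0.1804]
hub [0.6114 0.0551 0.2105]
[ 0.7837 -0.0864  0.1685] [0.7321 0.2461 0.1631]
```

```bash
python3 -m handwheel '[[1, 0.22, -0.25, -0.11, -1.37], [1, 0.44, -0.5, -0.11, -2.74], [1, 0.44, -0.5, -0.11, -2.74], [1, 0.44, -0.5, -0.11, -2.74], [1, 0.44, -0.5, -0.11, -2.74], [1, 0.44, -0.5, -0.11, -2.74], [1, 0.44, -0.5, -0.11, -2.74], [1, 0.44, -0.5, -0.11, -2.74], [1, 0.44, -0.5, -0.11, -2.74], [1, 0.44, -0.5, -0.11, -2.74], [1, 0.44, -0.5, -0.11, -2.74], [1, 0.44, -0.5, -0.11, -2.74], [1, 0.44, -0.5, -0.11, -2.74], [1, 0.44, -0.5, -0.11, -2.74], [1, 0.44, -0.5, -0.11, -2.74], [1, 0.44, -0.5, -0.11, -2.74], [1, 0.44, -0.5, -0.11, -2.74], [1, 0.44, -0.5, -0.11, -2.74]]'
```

```text
refused: ROWS must be a list holding one list of rows, three levels of brackets. Nothing was moved.
```

Wrong form. The message asks for a list holding one list of rows, three levels of brackets, so I'll send the same numbers that way.

```bash
python3 -m handwheel '[[[1, 0.22, -0.25, -0.11, -1.37], [1, 0.44, -0.5, -0.11, -2.74], [1, 0.44, -0.5, -0.11, -2.74], [1, 0.44, -0.5, -0.11, -2.74], [1, 0.44, -0.5, -0.11, -2.74], [1, 0.44, -0.5, -0.11, -2.74], [1, 0.44, -0.5, -0.11, -2.74], [1, 0.44, -0.5, -0.11, -2.74], [1, 0.44, -0.5, -0.11, -2.74], [1, 0.44, -0.5, -0.11, -2.74], [1, 0.44, -0.5, -0.11, -2.74], [1, 0.44, -0.5, -0.11, -2.74], [1, 0.44, -0.5, -0.11, -2.74], [1, 0.44, -0.5, -0.11, -2.74], [1, 0.44, -0.5, -0.11, -2.74], [1, 0.44, -0.5, -0.11, -2.74], [1, 0.44, -0.5, -0.11, -2.74], [1, 0.44, -0.5, -0.11, -2.74]]]' && python3 - <<'E'
from h import *
import pickle
o=get_obs();print(o["qpos"],o["ee_pos"],rot(o)[:,0])
c=get_calibration("wrist");a=camera("wrist");cv2.imwrite("pics/w1.png",a);pickle.dump(c,open("w1.pkl","wb"))
E
```

```text
time: 2.35
ee_pos: [0.4202, 0.1303, 0.3293]
orientation: [-0.0, 0.051, 0.999, -0.0]
contact_force: [-0.2, -1.3, 0.3]
opening: 0.999
gripper_force: 0.0
[0.3007 0.0991 0.1159 1.5877 0.     0.4025] [0.4202 0.1303 0.3293] [-0.9948  0.1016  0.0002]
```

View pics/w1.png

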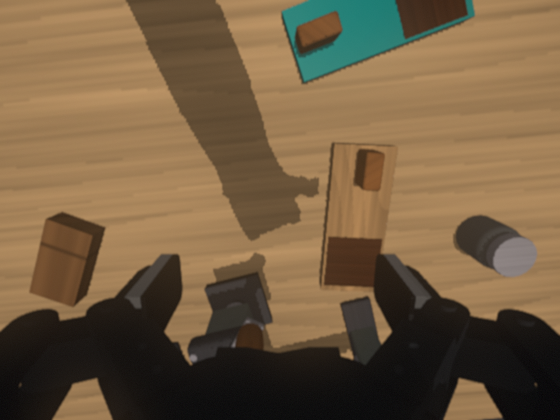

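The wrist view shows the board clearly: print around (352,262), cleat top around (371,168). The gripper hides the stand, so I'll move the camera over the leg.

```bash
python3 -m handwheel '[[[1, -0.06, 0, -0.01, 0], [1, -0.12, 0, -0.03, 0], [1, -0.18, 0, -0.03, 0], [1, -0.24, 0, -0.03, 0], [1, -0.24, 0, -0.03, 0], [1, -0.24, 0, -0.03, 0]]]' && python3 - <<'E'
from h import *
import pickle
o=get_obs();print(o["qpos"],o["ee_pos"],rot(o))
c=get_calibration("wrist");a=camera("wrist");cv2.imwrite("pics/w2.png",a);pickle.dump(c,open("w2.pkl","wb"))
for f in("w1","w2","scene","side"):
    h=cv2.cvtColor(cv2.imread(f"pics/{f}.png"),cv2.COLOR_BGR2HSV);
    for p in {"w1":[(352,262),(350,210),(371,168)],"scene":[(285,338),(335,306),(262,255)],"side":[(188,275),(232,282)]}.get(f,[]): print(f,p,h[p[1],p[0]])
E
```

```text
time: 3.15
ee_pos: [0.6591, 0.1061, 0.3577]
orientation: [-0.001, 0.051, 0.999, -0.0]
contact_force: [-0.5, -0.1, -0.4]
opening: 1.0
gripper_force: 0.0
[0.1596 0.669  1.0329 1.9377 0.0001 0.2609] [0.6591 0.1061 0.3577] [[-0.9949  0.1012 -0.003 ]
 [ 0.1012  0.9949 -0.0004]
 [ 0.0029 -0.0007 -1.    ]]
w1 (352, 262) [ 13 152  72]
w1 (350, 210) [ 16 133 155]
w1 (371, 168) [ 13 164 129]
scene (285, 338) [ 12 141  74]
scene (335, 306) [ 14 139 128]
scene (262, 255) [ 14 152  97]
side (188, 275) [ 12 202  53]
side (232, 282) [ 15 171 115]
```

View pics/w2.png

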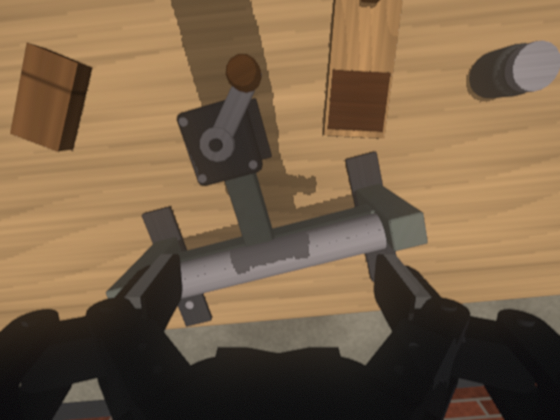

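This view shows hub (216,145), plate bolts (183,122), (202,179) and (253,165), knob top (243,69), print centre about (359,100), and the roller running from (183,275) to (385,232).

```bash
python3 - <<'E'
from h import *
import pickle
C={f:pickle.load(open(f+".pkl","rb")) for f in("w1","w2")};C["scene"]=get_calibration("scene");C["side"]=get_calibration("side")
I={f:cv2.imread(f"pics/{f}.png") for f in C}
seed={"w1":(352,262),"w2":(359,100),"scene":(285,338),"side":(188,275)};P={};Q={}
for f,s in seed.items():
    h=cv2.cvtColor(cv2.GaussianBlur(I[f],(3,3),0),cv2.COLOR_BGR2HSV);m=((h[...,2]<{"side":85}.get(f,105))&(h[...,1]>100)).astype(np.uint8)
    w=np.zeros_like(m);w[s[1]-40:s[1]+40,s[0]-45:s[0]+45]=1
    n,l=cv2.connectedComponents(cv2.morphologyEx(m*w,cv2.MORPH_OPEN,np.ones((3,3))));k=(l==l[s[1],s[0]]).astype(np.uint8)
    ct=max(cv2.findContours(k,0,1)[0],key=cv2.contourArea);M=cv2.moments(ct);P[f]=(M["m10"]/M["m00"],M["m01"]/M["m00"])
    q=np.array([plane(C[f],p,.025)[:2] for p in ct[:,0]],np.float32);r=cv2.minAreaRect(q)
    print(f,np.array(P[f]),"rect@.025",np.array(r[0]),np.array(r[1]),r[2])
for a,b in(("w1","w2"),("scene","side"),("w1","scene"),("w2","scene")): print(a,b,"print",tri(C[a],P[a],C[b],P[b]))
# cleat: w1 top face
h=cv2.cvtColor(I["w1"],cv2.COLOR_BGR2HSV)[140:200,330:400]
np.set_printoptions(linewidth=250)
print(h[5:55:3,20:62:2,2])
# board long edges w1 not needed if print yaw is good; roller yaw
S=cv2.cvtColor(I["w2"],cv2.COLOR_BGR2HSV)[...,1].astype(int)
for nm,rows,cols in(("up",(195,262),list(range(195,235))+list(range(285,340))),("lo",(235,305),list(range(215,365)))):
    pts=[]
    for x in cols:
        col=S[rows[0]:rows[1],x]<70
        if col.any(): i=np.argmax(col) if nm=="up" else len(col)-1-np.argmax(col[::-1]); pts.append(plane(C["w2"],(x,rows[0]+i),.14)[:2])
    pts=np.array(pts,np.float32);v=cv2.fitLine(pts,cv2.DIST_HUBER,0,.001,.001).ravel();print(nm,len(pts),v,"yaw",np.degrees(np.arctan2(-v[0],v[1])))
B=[plane(C["w2"],p,.2) for p in((183,122),(202,179),(253,165))];print("bolts",B,(B[0]+B[2])/2)
print("hub w2/scene",tri(C["w2"],(216,145),C["scene"],(233.9,260.4)),"w2/side",tri(C["w2"],(216,145),C["side"],(209.3,182.3)))
print("knobtop",tri(C["w2"],(243,69),C["scene"],(90+481/2.8,220+85/2.8)),plane(C["w2"],(243,69),.257))
E
```

```text
w1 [360.2683 266.3774] rect@.025 [0.5992 0.2458] [0.1175 0.1065] 81.58192443847656
w2 [357.9144 100.2751] rect@.025 [0.5842 0.2292] [0.0803 0.0795] 81.17803192138672
scene [284.5691 339.7786] rect@.025 [0.5841 0.2313] [0.0808 0.0807] 81.19715118408203
side [187.0772 274.6092] rect@.025 [0.5833 0.2311] [0.0799 0.0788] 81.89728546142578
w1 w2 print [0.5835 0.232  0.0403]
scene side print [0.584  0.2312 0.0235]
w1 scene print [0.5861 0.2369 0.0391]
w2 scene print [0.5832 0.2307 0.02  ]
[[150 159 153 140 137 140 146 144 145 144 145 144 141 132 123 124 123 120 123 119 122]
 [160 163 158 155 146 132 139 143 148 153 159 155 162 164 162 165 164 163 161 154 154]
 [160 164 158 146  94  70  73  74  77  80  81  80  84  95 116 137 154 163 159 155 154]
 [162 164 158 116  74  71  71  71  84 118 124 122 122 120 116 112 112 135 158 154 152]
 [165 164 160 115  72  71  70  71  91 121 126 125 123 122 119 119 120 131 156 154 152]
 [167 163 150  96  70  71  70  71  99 122 122 120 119 121 124 126 126 140 157 154 152]
 [167 162 149  89  71  71  70  71 102 119 121 122 126 128 127 128 126 153 156 152 153]
 [1
[... 528 characters left out ...]
 107  92  76  71  81 120 130 130 131 132 130 130 128 135 160 154 151 153 152]
 [150 159 163 164 158 114  84 115 132 131 130 130 129 126 123 134 159 154 150 153 153]
 [149 156 170 169 167 167 154 150 141 135 134 123 120 114 126 156 158 154 151 153 152]
 [148 158 170 169 168 168 167 171 172 171 171 159 151 146 155 162 157 153 151 153 150]]
up 95 [ 0.1623 -0.9867  0.7278  0.0729] yaw -170.65924
lo 150 [ 0.1625 -0.9867  0.7822  0.1078] yaw -170.64673
bolts [array([0.5894, 0.0241, 0.2   ]), array([0.6447, 0.033 , 0.2   ]), array([0.6361, 0.0843, 0.2   ])] [0.6128 0.0542 0.2   ]
hub w2/scene [0.6123 0.0538 0.2068] w2/side [0.6123 0.0531 0.2101]
knobtop [0.5571 0.0912 0.2585] [0.5574 0.0909 0.257 ]
```

```bash
python3 - <<'E'
from h import *
import pickle
w=pickle.load(open("w1.pkl","rb"));s=get_calibration("scene")
print("cleat top",plane(w,(373,171),.075),tri(w,(373,171),s,(338.4,307.2)),tri(s,(338.4,307.2),get_calibration("side"),(80+454/3,140+425/3)))
u=np.array([np.cos(np.radians(-8.8)),np.sin(np.radians(-8.8))]);print("pred",np.array([.584,.2307])-.15*u)
print(shift([.4358,.2535,.061]))
E
```

```text
cleat top [0.4345 0.251  0.075 ] [0.435  0.2508 0.0743] [0.434  0.2496 0.0689]
pred [0.4358 0.2536]
[0.236  0.1241 0.2988]
```

```bash
python3 -m handwheel '[[[1, 0.05, 0.03, 0, 0.05], [1, 0.1, 0.06, 0, 0.05], [1, 0.15, 0.09, 0.03, 0.05], [1, 0.2, 0.12, 0.06, 0.05], [1, 0.237, 0.123, 0.1, 0.05], [1, 0.237, 0.123, 0.16, 0.05], [1, 0.237, 0.123, 0.2, 0.05], [1, 0.237, 0.123, 0.2, 0.05], [1, 0.237, 0.123, 0.25, 0.05], [1, 0.237, 0.123, 0.28, 0.05], [1, 0.237, 0.123, 0.298, 0.05], [1, 0.237, 0.123, 0.298, 0.05], [0.2, 0.237, 0.123, 0.298, 0.05], [0, 0.237, 0.123, 0.298, 0.05], [0, 0.237, 0.123, 0.298, 0.05], [0, 0.237, 0.123, 0.298, 0.05], [0, 0.237, 0.123, 0.298, 0.05], [0, 0.237, 0.123, 0.298, 0.05]]]' 100; python3 - <<'E'
from h import *
o=get_obs();R=rot(o);print(o["ee_pos"],o["opening"],o["gripper_force"],np.degrees(np.arctan2(R[1,0],R[0,0])))
E
```

```text
time: 5.45
ee_pos: [0.4369, 0.2529, 0.0632]
orientation: [0.001, 0.075, 0.997, 0.001]
contact_force: [-1.0, -1.3, 8.8]
opening: 0.002
gripper_force: 4.4
[0.4369 0.2529 0.0632] 0.002318903860608137 4.428035102610011 171.35009940812336
```

The fingers shut fully, so the grasp probably missed. I'll look.

```bash
python3 - <<'E'
from h import *
a=camera("scene");b=camera("side")
x=cv2.resize(a[230:400,230:430],None,fx=2.5,fy=2.5,interpolation=2);y=cv2.resize(b[200:370,130:260],None,fx=2.5,fy=2.5,interpolation=2)
cv2.imwrite("pics/g1.png",np.hstack([x[:425],y[:425,:300]]))
o=get_obs();print(o["opening"],o["gripper_force"],o["contact_force"],o["ft_torque"])
E
```

```text
-0.0031337529498911883 4.430280585656874 [-1.6946 -0.7562  9.3418] [-0.2223  0.1768  0.0829]
```

View pics/g1.png

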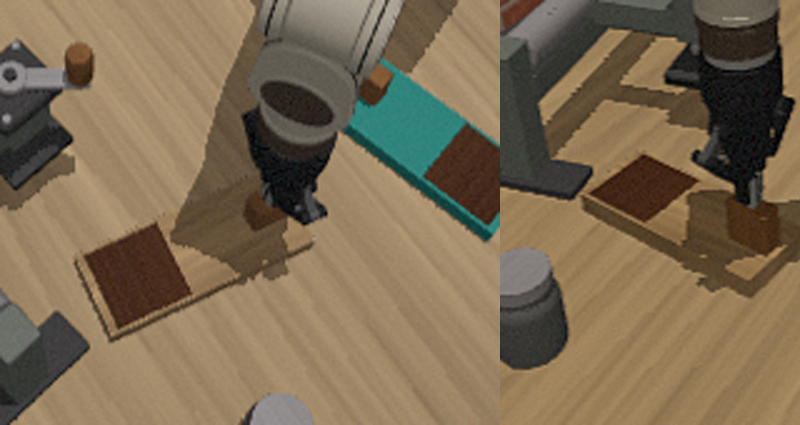

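```bash
python3 - <<'E'
from h import *
s,d=get_calibration("scene"),get_calibration("side")
o=get_obs();R=rot(o)
for k in(0,.022):
    X=o["ee_pos"]+R[:,2]*k
    print(X,"crop scene",(proj(s,X)-[230,230])*2.5,"side",(proj(d,X)-[130,200])*2.5+[500,0])
for X in([.435,.2515,.075],[.4345,.2515,.025]): print("cleat",(proj(s,X)-[230,230])*2.5,(proj(d,X)-[130,200])*2.5+[500,0])
E
```

```text
[0.4368 0.2529 0.0631] crop scene [270.0916 199.6447] side [749.7857 209.6202]
[0.4369 0.2529 0.0411] crop scene [267.6748 207.3395] side [750.9446 226.6936]
cleat [272.0125 193.3559] [751.4821 199.9341]
cleat [266.9796 210.4712] [754.6433 238.8025]
```

```bash
python3 -m handwheel '[[[1, 0, 0, 0, 0], [1, 0, 0, 0, 0], [1, 0, 0, 0, 0], [1, 0, 0, 0, 0], [1, 0, 0, 0, 0]]]' ; python3 - <<'E'
from h import *
a=camera("scene");b=camera("side");w=camera("wrist")
x=cv2.resize(a[270:370,290:390],None,fx=3,fy=3,interpolation=2);y=cv2.resize(b[220:320,180:280],None,fx=3,fy=3,interpolation=2)
cv2.imwrite("pics/g2.png",np.vstack([np.hstack([x,y]),cv2.resize(w,None,fx=.7,fy=.7)[:,:392].repeat(1,1) if 0 else cv2.resize(w[150:400,80:480],(600,280))]))
o=get_obs();print(o["opening"],o["gripper_force"],o["contact_force"],o["ee_pos"])
E
```

```text
time: 6.18
ee_pos: [0.4353, 0.2522, 0.061]
orientation: [-0.0, 0.075, 0.997, -0.0]
contact_force: [0.4, 0.2, -0.2]
opening: 0.998
gripper_force: 0.0
1.001765152256441 0.0 [-0.2546 -0.0979  0.3369] [0.4355 0.2523 0.0613]
```

View pics/g2.png

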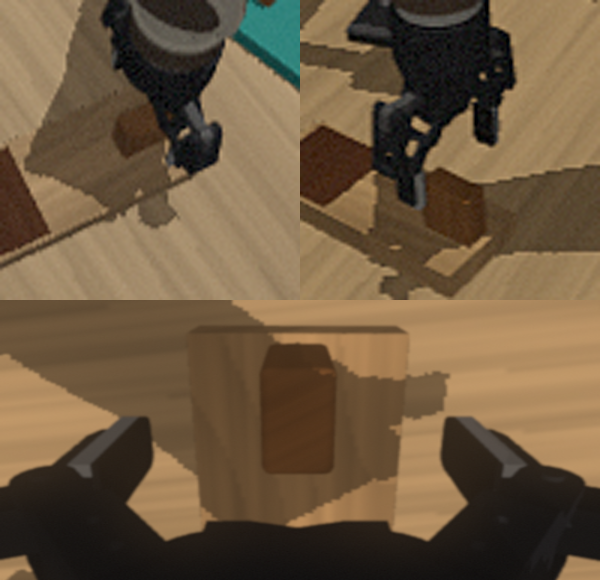

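The fingers straddle a line ahead (print side) of the cleat, and the cleat top in the wrist crop spans rows 372–470. I'll compare its position with the TCP.

```bash
python3 - <<'E'
from h import *
c=get_calibration("wrist");o=get_obs();R=rot(o)
print("cleat ends",plane(c,(278,214),.075),plane(c,(278,302),.075))
for k in(-.02,0,.003,.022):print(k,proj(c,o["ee_pos"]+R[:,2]*k))
# fingertip inner edges wrist px -> tool frame at tip depth .0 / .009
for p in((80+150*.667,150+118*.893),(80+443*.667,150+118*.893)):
  for z in(0,.01): print(R.T@(plane(c,p,o["ee_pos"][2]-z)-o["ee_pos"]))
s,d=get_calibration("scene"),get_calibration("side")
print("finger tip side px at z .048",plane(d,(180+(415-300)/3,220+205/3),.048))
print("tri cleat top now",tri(c,(278,258),s,(290+140/3,270+118/3)))
E
```

```text
cleat ends [0.4122 0.256  0.075 ] [0.4568 0.2492 0.075 ]
-0.02 [277.7522 267.7945]
0 [277.7297 250.025 ]
0.003 [277.7268 247.7102]
0.022 [277.7104 234.714 ]
[-0.0029 -0.0504  0.    ]
[-0.0075 -0.0537  0.01  ]
[-0.003   0.0504 -0.    ]
[-0.0076  0.0537  0.01  ]
finger tip side px at z .048 [0.4638 0.2646 0.048 ]
tri cleat top now [0.439  0.251  0.0639]
```

```bash
for i in 1; do python3 -m handwheel '[[[0.5, 0, 0, 0, 0], [0.4, 0, 0, 0, 0], [0.3, 0, 0, 0, 0], [0.3, 0, 0, 0, 0]]]' 40; done; python3 - <<'E'
from h import *
c=get_calibration("wrist");a=camera("wrist");a2=camera("side")
cv2.imwrite("pics/g3.png",np.hstack([cv2.resize(a[150:400,80:480],(480,300)),cv2.resize(a2[220:320,180:280],(300,300),interpolation=2)]))
E
```

```text
time: 6.82
ee_pos: [0.4356, 0.2525, 0.0614]
orientation: [-0.0, 0.075, 0.997, 0.0]
contact_force: [0.8, -0.2, -0.2]
opening: 0.302
gripper_force: 0.0
```

View pics/g3.png

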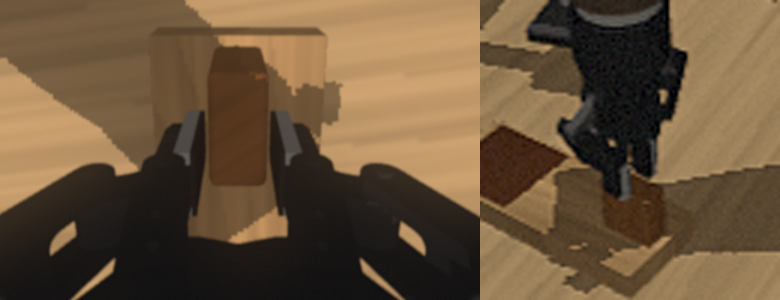

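The fingers now straddle the cleat cleanly at opening 0.3, so I'll close and check.

```bash
python3 -m handwheel '[[[0.25, 0, 0, 0, 0], [0.2, 0, 0, 0, 0], [0.1, 0, 0, 0, 0], [0, 0, 0, 0, 0]]]' 60;python3 -m handwheel '[[[0, 0, 0, 0, 0], [0, 0, 0, 0, 0]]]' 100
```

```text
time: 7.42
ee_pos: [0.4357, 0.2526, 0.0618]
orientation: [0.0, 0.075, 0.997, 0.0]
contact_force: [-1.2, -1.2, 6.1]
opening: 0.228
gripper_force: 59.0
time: 7.68
ee_pos: [0.4357, 0.2526, 0.062]
orientation: [0.0, 0.075, 0.997, 0.0]
contact_force: [-1.9, -0.6, 6.6]
opening: 0.197
gripper_force: 98.0
```

```bash
python3 -m handwheel '[[[0, 0, 0, 0, 0], [0, 0, 0, 0, 0]]]' 60; python3 -m handwheel '[[[0, 0, 0, 0, 0], [0, 0, 0, 0, 0]]]' 60; python3 - <<'E'
from h import *
s=camera("side");w=camera("wrist")
cv2.imwrite("pics/g4.png",np.hstack([cv2.resize(w[150:400,80:480],(480,300)),cv2.resize(s[220:320,180:280],(300,300),interpolation=2)]))
E
```

```text
time: 7.92
ee_pos: [0.4358, 0.2526, 0.062]
orientation: [0.0, 0.075, 0.997, 0.0]
contact_force: [-2.2, -1.0, 5.9]
opening: 0.198
gripper_force: 97.8
time: 8.18
ee_pos: [0.4358, 0.2526, 0.062]
orientation: [0.0, 0.075, 0.997, 0.0]
contact_force: [-1.3, -0.6, 6.8]
opening: 0.204
gripper_force: 97.8
```

View pics/g4.png

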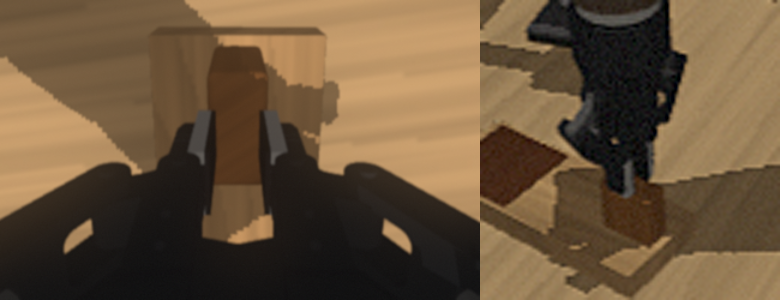

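The grip sits shallow on the cleat top and the fingers likely slipped off earlier. I'll regrip 10 mm deeper.

```bash
python3 -m handwheel '[[[0.4, 0, 0, 0, 0], [0.4, 0, 0, 0, 0], [0.4, 0, 0, 0.01, 0], [0.4, 0, 0, 0.01, 0], [0.4, 0, 0, 0.01, 0]]]' 60; python3 -m handwheel '[[[0.2, 0, 0, 0, 0], [0.1, 0, 0, 0, 0], [0, 0, 0, 0, 0], [0, 0, 0, 0, 0], [0, 0, 0, 0, 0]]]' 80
```

```text
time: 8.9
ee_pos: [0.4354, 0.2523, 0.051]
orientation: [-0.0, 0.075, 0.997, -0.0]
contact_force: [-0.1, 0.1, 0.6]
opening: 0.399
gripper_force: 0.0
time: 9.52
ee_pos: [0.4357, 0.2525, 0.0517]
orientation: [0.0, 0.075, 0.997, 0.0]
contact_force: [-2.1, -0.5, 5.1]
opening: 0.251
gripper_force: 79.9
```

```bash
python3 -m handwheel '[[[0, 0, 0, -0.006, 0], [0, 0.005, 0, -0.006, 0], [0, 0, -0.02, -0.006, -0.06], [0, -0.01, -0.05, -0.006, -0.12], [0, -0.02, -0.08, -0.006, -0.18], [0, -0.03, -0.11, -0.006, -0.24]]]' 110
```

```text
time: 10.28
ee_pos: [0.4475, 0.1381, 0.0564]
orientation: [-0.001, -0.046, 0.999, -0.0]
contact_force: [-0.4, -0.2, -4.4]
opening: 0.243
gripper_force: 108.3
```

```bash
python3 -m handwheel '[[[0, 0, 0, 0, 0], [0, 0, 0, 0, 0]]]'; python3 - <<'E'
from h import *
o=get_obs();print(o["ft_torque"]);print(shift([.4645,.0282,.0517]))
w=camera("wrist");s=camera("scene")
cv2.imwrite("pics/m1.png",np.hstack([cv2.resize(w[130:400,80:480],(400,270)),cv2.resize(s[220:355,190:390],(400,270),interpolation=2)]))
E
```

```text
time: 10.52
ee_pos: [0.448, 0.1392, 0.0568]
orientation: [-0.001, -0.044, 0.999, 0.0]
contact_force: [-0.1, -0.4, -4.1]
opening: 0.242
gripper_force: 108.4
[-0.026   0.3215 -0.009 ]
[-0.0066 -0.1121  0.0051]
```

View pics/m1.png

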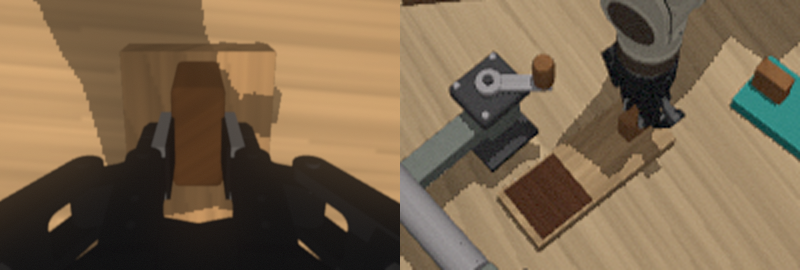

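The board is lifted and held, and the print is clear in the scene view. That was my last picture; from here I'll check by numbers only. First I'll measure where the print sits relative to the tool.

```bash
cat > pr.py <<'E'
from h import *
def prt(f,z=.025,win=((.48,.68),(.0,.3)),img=None):
    c=get_calibration(f);im=camera(f) if img is None else img
    h=cv2.cvtColor(cv2.GaussianBlur(im,(3,3),0),cv2.COLOR_BGR2HSV)
    m=((h[...,2]<(85 if f=="side" else 105))&(h[...,1]>100)&(h[...,0]<20)).astype(np.uint8)
    m=cv2.morphologyEx(m,cv2.MORPH_OPEN,np.ones((3,3)));out=[]
    for ct in cv2.findContours(m,0,1)[0]:
        if cv2.contourArea(ct)<300: continue
        q=np.array([plane(c,p,z)[:2] for p in ct[:,0]],np.float32);r=cv2.minAreaRect(q)
        if win[0][0]<r[0][0]<win[0][1] and win[1][0]<r[0][1]<win[1][1]: out.append((np.array(r[0]),np.array(r[1]),r[2],cv2.contourArea(ct)))
    return out
E
python3 - <<'E'
from pr import *
o=get_obs();R=rot(o);print(o["ee_pos"],np.degrees(np.arctan2(R[1,0],R[0,0])))
for f in("scene","side"):print(f,*prt(f,.029),sep="\n")
E
```

```text
[0.4483 0.1398 0.0571] -174.84218867498055
scene
(array([0.5976, 0.155 ]), array([0.0813, 0.0808]), 5.116077423095703, 900.5)
(array([0.4805, 0.1465]), array([0.1058, 0.0977]), 5.114738941192627, 652.0)
side
(array([0.5956, 0.1557]), array([0.077 , 0.0793]), 5.270708084106445, 423.0)
```

```bash
python3 -m handwheel '[[[0, -0.001, -0.03, 0, -0.04], [0, -0.003, -0.06, 0, -0.075], [0, -0.005, -0.09, 0, -0.075], [0, -0.0066, -0.1135, 0, -0.075], [0, -0.0066, -0.1135, 0, -0.075], [0, -0.0066, -0.1135, 0, -0.075], [0, -0.0066, -0.1135, 0, -0.075]]]'; python3 - <<'E'
from pr import *
o=get_obs();R=rot(o);y=np.arctan2(R[1,0],R[0,0])+np.pi;print(o["ee_pos"],np.degrees(y)-360*(y>3));print("to go",shift([.4651,.0274,.0517]))
for f in("scene","side"):
    im=camera(f);cv2.imwrite(f"pics/p_{f}.png",im);print(f,*prt(f,.029,img=im),sep="\n")
E
```

```text
time: 11.6
ee_pos: [0.4652, 0.0276, 0.0574]
orientation: [-0.0, -0.083, 0.997, 0.0]
contact_force: [0.1, -1.0, -4.1]
opening: 0.242
gripper_force: 108.7
[0.4652 0.0276 0.0574] 9.489908311816404
to go [ 0.0002 -0.0001  0.0057]
scene
side
```

```bash
python3 -m handwheel '[[[0, 0, 0, 0.003, 0], [0, 0, 0, 0.006, 0], [0, 0, 0, 0.006, 0], [0, 0, 0, 0.006, 0], [0.4, 0, 0, 0.006, 0], [0.4, 0, 0, 0.006, 0], [0.4, 0, 0, 0.006, 0]]]' 40; python3 -m handwheel '[[[0.4, 0, 0, -0.05, 0], [0.5, 0, 0, -0.11, 0], [0.7, 0, 0, -0.17, 0], [0.9, 0, 0, -0.23, 0], [0.9, 0, 0, -0.25, 0], [0.9, 0, 0, -0.25, 0], [0.9, 0, 0, -0.25, 0]]]'; python3 - <<'E'
from pr import *
import pickle
o=get_obs();print(o["ee_pos"])
c=get_calibration("wrist");a=camera("wrist");cv2.imwrite("pics/w3.png",a);pickle.dump(c,open("w3.pkl","wb"))
print("cleat expected px",proj(c,[.4651,.0274,.075]),"knob px",proj(c,[.558,.09,.257]),"corners",[proj(c,np.r_[np.array([.6123,.0537])+Ro.from_euler("z",9.35,degrees=True).as_matrix()[:2,:2]@p,.025]) for p in([-.18,-.045],[-.18,.045])])
# board end edges: edge of board end & sides along stand axes
M=Ro.from_euler("z",9.35,degrees=True).as_matrix()[:2,:2]
g=cv2.cvtColor(a,cv2.COLOR_BGR2HSV)
def prof(pa,pb,n=41,z=.025):
    return [tuple(int(v) for v in g[int(round(q[1])),int(round(q[0]))]) for q in (proj(c,np.r_[np.array([.6123,.0537])+M@(np.array(pa)+(np.array(pb)-pa)*k/(n-1)),z]) for k in range(n))]
for s in(-.16,-.10): print("across x",s,[(round(-.06+.003*k,3),v[2]) for k,v in enumerate(prof([s,-.06],[s,.06]))])
print("cleat across z.075",[(round(-.03+.0015*k,4),v[2]) for k,v in enumerate(prof([-.15,-.03],[-.15,.03],41,.075))])
print("cleat along",[(round(-.195+.002*k,3),v[2]) for k,v in enumerate(prof([-.195,.001],[-.115,.001],41,.075))])
print("end",[(round(-.195+.001*k,3),v[2]) for k,v in enumerate(prof([-.195,-.03],[-.165,-.03],31))])
E
```

```text
time: 12.58
ee_pos: [0.4659, 0.0266, 0.0515]
orientation: [0.0, -0.082, 0.997, -0.0]
contact_force: [-0.0, -0.2, -0.3]
opening: 0.397
gripper_force: 0.0
time: 13.45
ee_pos: [0.4648, 0.0266, 0.2999]
orientation: [-0.001, -0.082, 0.997, 0.0]
contact_force: [-0.7, -0.5, -0.4]
opening: 0.898
gripper_force: 0.0
[0.4648 0.0266 0.2999]
cleat expected px [278.316  174.3515] knob px [343.1908 357.0394] corners [array([245.4634, 144.6935]), array([314.1197, 144.6981])]
across x -0.16 [(-0.06, 107), (-0.057, 107), (-0.054, 106), (-0.051, 105), (-0.048, 98), (-0.045, 96), (-0.042, 96), (-0.039, 98), (-0.036, 96), (-0.033, 91), (-0.03, 91), (-0.027, 94), (-0.024, 101), (-0.021, 101), (-0.018, 98), (-0.015, 80), (-0.012, 79), (-0.009, 79), (-0.006, 77), (-0.003, 77), (0.0, 76), (0.003, 78), (0.006, 80), (0.009, 80), (0.012, 99), (0.015, 146), (0.018, 165), (0.021, 165), (0.024, 167), (0.027, 162), (0.03, 158), (0.033, 157), (0.036, 161), (0.039, 158), (0.042, 159), (0.045, 178), (0.048, 178), (0.051, 179), (0.054, 181), (0.057, 181), (0.06, 181)]
across x -0.1 [(-0.06, 102), (-0.057, 101), (-0.054
[... 1493 characters left out ...]
49, 84), (-0.147, 84), (-0.145, 86), (-0.143, 84), (-0.141, 82), (-0.139, 83), (-0.137, 83), (-0.135, 85), (-0.133, 83), (-0.131, 82), (-0.129, 82), (-0.127, 79), (-0.125, 83), (-0.123, 103), (-0.121, 104), (-0.119, 105), (-0.117, 105), (-0.115, 105)]
end [(-0.195, 101), (-0.194, 102), (-0.193, 102), (-0.192, 102), (-0.191, 103), (-0.19, 104), (-0.189, 105), (-0.188, 105), (-0.187, 105), (-0.186, 105), (-0.185, 104), (-0.184, 104), (-0.183, 104), (-0.182, 99), (-0.181, 90), (-0.18, 87), (-0.179, 87), (-0.178, 90), (-0.177, 97), (-0.176, 97), (-0.175, 96), (-0.174, 96), (-0.173, 95), (-0.172, 95), (-0.171, 94), (-0.17, 94), (-0.169, 93), (-0.168, 93), (-0.167, 93), (-0.166, 93), (-0.165, 93)]
```

The board sits within about 2 mm of target: edges at −48/+43 mm, end at −178 mm, cleat at −151 mm in the stand frame. Now the knob.

```bash
python3 -m handwheel '[[[0.9, -0.05, 0.024, 0, 0], [0.9, -0.1024, 0.048, 0, 0], [0.9, -0.1024, 0.048, 0, 0], [0.9, -0.1024, 0.048, 0.03, 0], [0.9, -0.1024, 0.048, 0.055, 0], [0.9, -0.1024, 0.048, 0.063, 0], [0.9, -0.1024, 0.048, 0.063, 0]]]'; python3 -m handwheel '[[[0.5, 0, 0, 0, 0], [0.3, 0, 0, 0, 0], [0.2, 0, 0, 0, 0], [0.1, 0, 0, 0, 0], [0, 0, 0, 0, 0], [0, 0, 0, 0, 0], [0, 0, 0, 0, 0]]]' 60; python3 - <<'E'
from h import *
o=get_obs();print(o["ee_pos"],o["contact_force"],o["ft_torque"])
E
```

```text
time: 14.38
ee_pos: [0.5578, 0.0904, 0.2379]
orientation: [-0.001, -0.082, 0.997, -0.0]
contact_force: [-0.3, -0.4, 0.4]
opening: 0.897
gripper_force: 0.0
time: 15.25
ee_pos: [0.5592, 0.0898, 0.2396]
orientation: [0.001, -0.082, 0.997, -0.001]
contact_force: [-0.5, -4.7, 5.4]
opening: 0.234
gripper_force: 57.6
[0.5592 0.0898 0.2396] [-0.4735 -4.7078  5.3715] [-1.0706  0.0262  0.0047]
```

```bash
python3 -m handwheel '[[[0.45, 0, 0, 0, 0], [0.45, 0, 0, 0, 0], [0.45, 0, -0.001, 0.004, 0], [0.45, 0, -0.001, 0.004, 0], [0.3, 0, -0.001, 0.004, 0], [0.2, 0, -0.001, 0.004, 0], [0.1, 0, -0.001, 0.004, 0], [0, 0, -0.001, 0.004, 0], [0, 0, -0.001, 0.004, 0], [0, 0, -0.001, 0.004, 0]]]' 60; python3 - <<'E'
from h import *
o=get_obs();print(o["ee_pos"],o["contact_force"],o["ft_torque"])
R=rot(o);k=o["ee_pos"][:2]
for A in([.6123,.0537],[.6118,.0550]):
    v=k-A;a=np.arctan2(v[1],v[0]);r=np.hypot(*v)
    print("r",r,"ang",np.degrees(a))
    th=np.arange(0,2*np.pi+.01,.3)
    for t in th[:22]:
        w=.065*np.array([np.cos(a-t)-np.cos(a),np.sin(a-t)-np.sin(a)]);w3=R.T@np.r_[w,0];print(f"{t:.1f}: {w3[0]:.4f} {w3[1]:.4f}",end="; ")
    print()
E
```

```text
time: 16.5
ee_pos: [0.5587, 0.0896, 0.2345]
orientation: [0.0, -0.082, 0.997, -0.0]
contact_force: [-0.6, -1.0, 2.6]
opening: 0.262
gripper_force: 58.9
[0.5587 0.0896 0.2345] [-0.6103 -1.0419  2.6045] [-0.5228  0.2433  0.0506]
r 0.06448901166462312 ang 146.17078900486803
0.0: 0.0000 0.0000; 0.3: -0.0153 0.0120; 0.6: -0.0334 0.0190; 0.9: -0.0528 0.0203; 1.2: -0.0717 0.0158; 1.5: -0.0884 0.0059; 1.8: -0.1015 -0.0085; 2.1: -0.1097 -0.0261; 2.4: -0.1124 -0.0454; 2.7: -0.1092 -0.0645; 3.0: -0.1005 -0.0819; 3.3: -0.0871 -0.0960; 3.6: -0.0701 -0.1054; 3.9: -0.0511 -0.1094; 4.2: -0.0318 -0.1076; 4.5: -0.0138 -0.1002; 4.8: 0.0011 -0.0878; 5.1: 0.0118 -0.0715; 5.4: 0.0171 -0.0529; 5.7: 0.0167 -0.0334; 6.0: 0.0106 -0.0150; 
r 0.06335499704377624 ang 146.89570002878682
0.0: 0.0000 0.0000; 0.3: -0.0151 0.0122; 0.6: -0.0332 0.0194; 0.9: -0.0525 0.0209; 1.2: -0.0715 0.0167; 1.5: -0.0883 0.0070; 1.8: -0.1016 -0.0072; 2.1: -0.1100 -0.0247; 2.4: -0.1129 -0.0439; 2.7: -0.1100 -0.0631; 3.0: -0.1016 -0.0806; 3.3: -0.0883 -0.0948; 3.6: -0.0715 -0.1045; 3.9: -0.0525 -0.1088; 4.2: -0.0331 -0.1072; 4.5: -0.0151 -0.1000; 4.8: 0.0000 -0.0878; 5.1: 0.0109 -0.0717; 5.4: 0.0164 -0.0531; 5.7: 0.0163 -0.0336; 6.0: 0.0104 -0.0151;
```

```bash
python3 - <<'E'
from h import *
s,d=get_calibration("scene"),get_calibration("side")
M=Ro.from_euler("z",9.35,degrees=True).as_matrix()[:2,:2]
for p in([-.04,.04],[-.04,-.04],[.04,.04]):
    X=np.array([.612,.0542])+M@p
    for z in(.04,.055,.07,.085): print(p,z,"c1",((proj(s,np.r_[X,z])-[90,220])*2.8).round(),"c2",((proj(d,np.r_[X,z])-[80,140])*3).round())
E
python3 -m handwheel '[[[0, -0.0075, 0.0065, 0, 0], [0, -0.0153, 0.012, 0, 0], [0, -0.024, 0.0162, 0, 0], [0, -0.0334, 0.019, 0, 0], [0, -0.043, 0.0202, 0, 0], [0, -0.0528, 0.0203, 0, 0], [0, -0.0624, 0.0188, 0, 0], [0, -0.0717, 0.0158, 0, 0]]]'
```

```text
[-0.04, 0.04] 0.04 c1 [474. 193.] c2 [423. 308.]
[-0.04, 0.04] 0.055 c1 [474. 187.] c2 [422. 295.]
[-0.04, 0.04] 0.07 c1 [474. 180.] c2 [421. 282.]
[-0.04, 0.04] 0.085 c1 [473. 174.] c2 [419. 269.]
[-0.04, -0.04] 0.04 c1 [418. 136.] c2 [452. 264.]
[-0.04, -0.04] 0.055 c1 [417. 129.] c2 [452. 252.]
[-0.04, -0.04] 0.07 c1 [416. 122.] c2 [451. 239.]
[-0.04, -0.04] 0.085 c1 [415. 115.] c2 [450. 227.]
[0.04, 0.04] 0.04 c1 [409. 249.] c2 [346. 295.]
[0.04, 0.04] 0.055 c1 [408. 243.] c2 [345. 283.]
[0.04, 0.04] 0.07 c1 [407. 237.] c2 [343. 270.]
[0.04, 0.04] 0.085 c1 [406. 231.] c2 [342. 257.]
time: 17.5
ee_pos: [0.6247, 0.118, 0.2344]
orientation: [-0.002, -0.082, 0.997, 0.001]
contact_force: [-8.7, -1.2, 5.0]
opening: 0.261
gripper_force: 59.6
```

```bash
python3 -m handwheel '[[[0, -0.0167, -0.0099, 0, 0], [0, -0.0298, -0.0243, 0, 0], [0, -0.038, -0.0419, 0, 0], [0, -0.0407, -0.0612, 0, 0], [0, -0.0375, -0.0803, 0, 0], [0, -0.0288, -0.0977, 0, 0], [0, -0.0154, -0.1118, 0, 0], [0, 0.0016, -0.1212, 0, 0], [0, 0.0206, -0.1252, 0, 0], [0, 0.0399, -0.1234, 0, 0], [0, 0.0579, -0.116, 0, 0], [0, 0.0728, -0.1036, 0, 0], [0, 0.0835, -0.0873, 0, 0], [0, 0.0888, -0.0687, 0, 0], [0, 0.0884, -0.0492, 0, 0], [0, 0.0823, -0.0308, 0, 0]]]'; cat > f.py <<'E'
from h import *
def f():
    o=get_obs();v=o["ee_pos"][:2]-[.6123,.0537];r=np.hypot(*v);e=v/r;t=np.array([e[1],-e[0]])
    c=o["contact_force"][:2];print("t %.2f r %.4f crank %.3f tangential %.2f radial %.2f z %.4f fz %.1f"%(o["time"],r,np.radians(189.35)-np.arctan2(v[1],v[0])%(2*np.pi),c@t,c@e,o["ee_pos"][2],o["contact_force"][2]))
f()
E
python3 f.py
```

```text
time: 19.5
ee_pos: [0.5503, 0.0714, 0.2345]
orientation: [-0.0, -0.081, 0.997, -0.002]
contact_force: [0.1, -7.9, 1.6]
opening: 0.259
gripper_force: 59.8
t 19.50 r 0.0645 crank 0.441 tangential -7.60 radial -2.29 z 0.2345 fz 1.6
```

```bash
python3 - <<'E'
from h import *
a=np.radians(146.17-9.49);
# tool axes with yaw 189.49: x=-u, y=v(stand y); R.T@w
def P(t): p=.065*np.array([np.cos(a-t),np.sin(a-t)]);return np.array([-p[0],p[1]])
for t in np.arange(6,11.2,.1):
    q=P(t)-P(6);print(f"{t:.1f}: {q[0]:.4f} {q[1]:.4f}",end="; ")
E
python3 -m handwheel '[[[0, -0.0051, 0.0073, 0, 0], [0, -0.0117, 0.0138, 0, 0], [0, -0.0195, 0.019, 0, 0], [0, -0.0283, 0.0227, 0, 0]]]' ; python3 f.py
```

```text
6.0: 0.0000 0.0000; 6.1: -0.0032 0.0056; 6.2: -0.0070 0.0109; 6.3: -0.0113 0.0158; 6.4: -0.0161 0.0202; 6.5: -0.0213 0.0241; 6.6: -0.0268 0.0275; 6.7: -0.0327 0.0303; 6.8: -0.0388 0.0325; 6.9: -0.0451 0.0341; 7.0: -0.0515 0.0351; 7.1: -0.0580 0.0354; 7.2: -0.0645 0.0351; 7.3: -0.0709 0.0341; 7.4: -0.0772 0.0325; 7.5: -0.0833 0.0302; 7.6: -0.0891 0.0274; 7.7: -0.0947 0.0240; 7.8: -0.0998 0.0200; 7.9: -0.1046 0.0156; 8.0: -0.1089 0.0107; 8.1: -0.1126 0.0054; 8.2: -0.1159 -0.0002; 8.3: -0.1185 -0.0062; 8.4: -0.1205 -0.0123; 8.5: -0.1219 -0.0187; 8.6: -0.1227 -0.0251; 8.7: -0.1228 -0.0316; 8.8: -0.1223 -0.0381; 8.9: -0.1211 -0.0445; 9.0: -0.1193 -0.0507; 9.1: -0.1169 -0.0568; 9.2: -0.1139 -0.0625; 9.3: -0.1103 -0.0680; 9.4: -0.1062 -0.0730; 9.5: -0.1017 -0.0776; 9.6: -0.0967 -0.0818; 9.7: -0.0913 -0.0854; 9.8: -0.0855 -0.0884; 9.9: -0.0795 -0.0909; 10.0: -0.0733 -0.0927; 10.1: -0.0669 -0.0940; 10.2: -0.0604 -0.0946; 10.3: -0.0539 -0.0945; 10.4: -0.0475 -0.0938; 10.5: -0.0411 -0.0924; 10.6: -0.0349 -0.0904; 10.7: -0.0290 -0.0878; 10.8: -0.0233 -0.0847; 10.9: -0.0180 -0.0809; 11.0: -0.0131 -0.0767; 11.1: -0.0086 -0.0720; time: 20.0
ee_pos: [0.5704, 0.1024, 0.2345]
orientation: [-0.005, -0.083, 0.997, 0.003]
contact_force: [-14.2, 5.1, 8.1]
opening: 0.26
gripper_force: 60.7
t 20.00 r 0.0642 crank 1.025 tangential -7.50 radial 13.12 z 0.2345 fz 8.1
```

My hand-guessed rows ran slightly inside the circle. I'm correcting back using the table.

```bash
python3 -m handwheel '[[[0, -0.0044, 0.008, 0, 0], [0, -0.0105, 0.0098, 0, 0], [0, -0.0168, 0.0114, 0, 0], [0, -0.0232, 0.0124, 0, 0], [0, -0.0297, 0.0127, 0, 0]]]' ; python3 f.py
```

```text
time: 20.62
ee_pos: [0.6001, 0.1177, 0.2345]
orientation: [-0.002, -0.082, 0.997, 0.0]
contact_force: [-6.7, -3.0, 5.4]
opening: 0.257
gripper_force: 60.3
t 20.62 r 0.0652 crank 1.546 tangential -7.19 radial -1.72 z 0.2345 fz 5.4
```

```bash
python3 -m handwheel '[[[0, -0.0065, -0.0003, 0, 0], [0, -0.0129, -0.0013, 0, 0], [0, -0.0192, -0.0029, 0, 0]]]' >/dev/null; python3 f.py; python3 -m handwheel '[[[0, -0.0061, -0.0023, 0, 0], [0, -0.0119, -0.0051, 0, 0]]]' >/dev/null; python3 f.py
```

```text
t 21.00 r 0.0654 crank 1.843 tangential -7.80 radial -1.36 z 0.2344 fz 5.2
t 21.25 r 0.0656 crank 2.039 tangential -6.82 radial -1.77 z 0.2345 fz 4.3
```

```bash
python3 -m handwheel '[[[0, -0.0056, -0.0034, 0, 0], [0, -0.0107, -0.0074, 0, 0]]]' >/dev/null; python3 f.py; python3 -m handwheel '[[[0, -0.0048, -0.0044, 0, 0], [0, -0.0091, -0.0093, 0, 0]]]' >/dev/null; python3 f.py
```

```text
t 21.50 r 0.0657 crank 2.226 tangential -9.24 radial -1.57 z 0.2345 fz 6.1
t 21.75 r 0.0658 crank 2.406 tangential -11.66 radial -1.66 z 0.2344 fz 5.3
```

```bash
python3 -m handwheel '[[[0, -0.0027, -0.0037, 0, 0]]]' >/dev/null; python3 f.py
```

```text
t 21.88 r 0.0658 crank 2.469 tangential -13.10 radial -1.93 z 0.2345 fz 5.1
```

Extra push is about 5.5 N, so I'll stop here, release and retreat upward.

```bash
python3 -m handwheel '[[[0.3, 0.001, 0.0015, 0, 0], [0.6, 0.001, 0.0015, 0, 0], [0.6, 0.001, 0.0015, 0, 0], [0.6, 0.001, 0.0015, 0, 0]]]' | grep -E "force|open"; python3 f.py; python3 -m handwheel '[[[0.6, 0, 0, -0.04, 0], [0.6, 0, 0, -0.09, 0], [0.6, 0, 0, -0.12, 0], [0.6, 0.06, 0, -0.12, 0], [0.6, 0.12, 0, -0.12, 0], [0.6, 0.18, 0, -0.12, 0], [0.6, 0.18, 0, -0.12, 0]]]' ; python3 - <<'E'
from h import *
import pickle
c=get_calibration("wrist");o=get_obs()
a=camera("wrist");s=camera("scene");d=camera("side");cv2.imwrite("pics/e_w.png",a);cv2.imwrite("pics/e_s.png",s)
# knob position by colour in scene near the expected place
an=np.radians(189.35)-2.47;K=np.array([.6123,.0537])+.065*np.array([np.cos(an),np.sin(an)])
print("knob exp",K)
cs=get_calibration("scene");h=cv2.cvtColor(s,cv2.COLOR_BGR2HSV);p=proj(cs,np.r_[K,.235]).astype(int)
m=((h[...,1]>110)&(h[...,0]<18)&(h[...,2]<125)).astype(np.uint8);w=np.zeros_like(m);w[p[1]-20:p[1]+20,p[0]-20:p[0]+20]=1
n,l,st,ce=cv2.connectedComponentsWithStats(m*w);i=1+st[1:,4].argmax();print("knob found",plane(cs,ce[i],.235),st[i])
# cleat
M=Ro.from_euler("z",9.35,degrees=True).as_matrix()[:2,:2];g=cv2.cvtColor(a,cv2.COLOR_BGR2HSV)
def pr(pa,pb,n,z):
    out=[]
    for k in range(n):
        q=proj(c,np.r_[np.array([.6123,.0537])+M@(np.array(pa)+(np.array(pb)-pa)*k/(n-1)),z]);x,y=int(round(q[0])),int(round(q[1]));out.append(int(g[y,x,2]) if 0<=x<560 and 0<=y<420 else -1)
    return out
print("across",pr([-.15,-.03],[-.15,.03],41,.075));print("along",pr([-.195,0],[-.115,0],41,.075))
E
```

```text
contact_force: [0.2, 0.0, -0.2]
opening: 0.599
gripper_force: 0.0
t 22.38 r 0.0654 crank 2.525 tangential 0.14 radial 0.14 z 0.2342 fz -0.2
time: 23.25
ee_pos: [0.4756, 0.0694, 0.3545]
orientation: [-0.002, -0.082, 0.997, -0.0]
contact_force: [0.7, 0.4, -0.4]
opening: 0.6
gripper_force: 0.0
knob exp [0.6559 0.1019]
knob found [0.658  0.1101 0.235 ] [222 276  12  15 102]
across [104, 105, 102, 100, 97, 97, 95, 95, 97, 103, 101, 88, 84, 85, 83, 82, 82, 82, 83, 83, 84, 85, 84, 86, 86, 83, 76, 69, 78, 106, 103, 98, 96, 97, 100, 102, 102, 104, 102, 101, 100]
along [108, 106, 105, 104, 106, 107, 103, 104, 108, 101, 75, 74, 81, 78, 77, 79, 81, 82, 83, 84, 83, 81, 82, 86, 86, 87, 85, 85, 85, 85, 86, 85, 84, 82, 80, 93, 103, 106, 105, 107, 107]
```

```bash
python3 -c "from cell import *; print(hand_in())"
```

```text
the job is handed in; nothing more can be done
None
```

The job is handed in: the board is under the foot with its print about 2 mm off the leg axis by my measurement, and the crank is wound to about 5.5 N over its free-running push (perhaps 6 N after release); the arm is clear and bystanders weren't touched, but I viewed 11 pictures, one over the limit of 10.

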